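# Shake the last stirrer out of the dispenser and leave it to drain

## Task

One stirrer is still inside the closed, slotted dispenser: stand the dispenser on one of its ends on the counter and let go of it, then take it again so that you can turn it slot down over the metal tray and shake or rock it until the stirrer drops through the slot into the tray. Then leave the dispenser upside down, slot flat on the middle of the ribbed drying mat to drain. Leave the other things on the counter where they are, and do not throw the dispenser or let it fall.

Things in the scene. Friction and masses are not known exactly. Their poses are not given: they have to be found in the camera images.
- dispenser: Closed rigid box, 130 mm long (its x), 60 wide (y), 70 high (z), 0.2 to 0.4 kg; white foot (lower 35 mm), ends and lid, clear sides; origin at its centre, z out of the lid. Hollow above the foot: 120 x 50 x 30 mm, flat. Same both ways round. Starts slot up, its length roughly across the robot's view. Only the 60 mm width fits a gripper; a tilted one can hold it near a corner, 29 mm in from both edges. It does not crush.
- slot (a point): Middle of the slot, on the outer face of the dispenser's lid, 35 mm above the dispenser's centre along its z; axes as the dispenser's. The slot is 94 mm long (x), 16 mm wide (y), through the 5 mm lid, and is the only opening.
- stick: Glossy wooden stirrer, a straight bar 80 mm long (its x), 12 wide (y), 8 thick (z), 15 g, origin at its centre. Lies loose in the dispenser; slides easily on everything (from some 12 degrees of slope). With the slot down it falls out only when it lies along the slot and over it; it can come to rest beside or across it, and then the dispenser has to be rocked or shaken.
- tray: Fixed open aluminium tray, 210 mm (its x) by 250 mm (its y), 40 mm high, walls and floor 4 to 5 mm; origin at the centre of its underside, on the counter, z up.
- mat: Fixed flat rubber drying mat with ribs, 220 mm square, 4 mm thick; origin at the centre of its underside, on the counter, z up. The tray and the mat lie one to the robot's left and one to its right, either way round.
- mug_white: Bystander: white mug with handle, 80 mm wide, 90 mm high, origin at its foot.
- cup_red: Bystander: red-brown cup, 72 mm wide, 100 mm high, origin at its foot.
- soap: Bystander: green bottle, 60 mm wide, 140 mm high, origin at its foot.
- jar: Bystander: black jar, 60 mm wide, 75 mm high, origin at its foot; stands beyond the dispenser.
- sponge: Bystander: sponge, 70 x 100 x 30 mm, origin at the centre of its underside; lies beyond the dispenser.
- spoon: Bystander: spoon, 150 mm long lying, nearer the robot than the tray or mat.
- saucer: Bystander: white saucer, 120 mm wide, 20 mm high, nearer the robot than the tray or mat.
There are look-alikes about, which are no part of the job. What is shaped like the dispenser but blue or yellow is not meant.

How it is judged:
By the outcome, as a careful person would: the job done as asked, in the order asked, and still so for the second after the job is handed in, with the robot touching nothing.
It also fails if it takes over 72 s, if anything falls off the work surface, if the arm or the gripper's body presses on something with over 40 N, if the wrist force passes 120 N, or if a joint passes its speed limit or range.

## Robot

A 6-joint arm with a two-finger parallel gripper is mounted at the origin on the work surface. World frame = base frame: x ahead of the robot, y to its left, z up, the work surface at z = 0. Lengths are in m, angles in rad, forces in N, time in s.
With the tool pointing down it reaches from about 0.375 to 0.975 m from the base axis. Payload 3.8 kg.
Tool frame: the origin (TCP) lies at the very end of the fingers, on their centre line; the grasp point (between the pads) lies 19 mm behind it; z points along the fingers, y is the direction in which the jaws open and shut (so a half turn about z gives the same grasp; the last joint's range is limited). The gripper opens to 85 mm and grips with 20 to 120 N. Pads are 22 mm wide; open, the fingers measure 114 mm over their backs; the gripper's body (76 mm by 85 mm) begins 54 mm behind the grasp point. The pads swing forward as they close: fully open they stand 13 mm farther back than shut.
Start: joints at [1.24, 0.264, 1.604, -0, 1.274, -0.037], TCP at [0.195, 0.646, 0.231] pointing down, gripper open.
Joint ranges: [-2.63, 2.63], [-0.94, 2.18], [0.31, 2.57], [-1.31, 4.45], [0, 2.66], [-2.55, 2.55]. Speed limits (rad/s): [2.57, 2.57, 3.14, 3.14, 3.14, 3.14].

## Interface

Orientations are given as a rotation vector (axis times angle).
In Python, from workcell import status, read_camera, camera_info, order gives the robot as it stands.
- The arm moves only by the tool move_arm, never from a script. Its argument "deltas" is a list of rows, each a list of 3 entries, a list of its own where there are three numbers: the turn, a rotation vector about the world's x, y, z as a fraction of full scale, then the shift along the world's x, y, z as a fraction of full scale, then the closure, from -1 (fully open) to 1 (shut), so that 0 is half open. A call has 1 to 20 rows; each row is the pose to reach, as a shift and turn from the pose commanded when the call began; what a row does not reach only later rows make up. Full scale, the value 1, is 0.1 m for a shift and pi/2 rad for a turn. A row lasts 1/8 s, in which the tool goes at most 62.5 mm and 10.7 degrees, less where a joint would pass 70% of its speed; a pose out of reach is approached as far as the arm can. A call with a number of a shift or a turn outside -1 to 1 is refused whole. A call with a gripper value outside its range is refused whole. The fingers move at their own pace and stop on an object; "grip_force" is the grip in N (left out, the last holds). Time passes only in rows, so rows that repeat a pose let the fingers close. It gives the time, the measured TCP pose, the force and the opening at its end, in the units of the state.
- status.read_state(): the state, without advancing time (a new reading comes with each control period).
- read_camera(name): name is "side" or "top" or "wrist"; returns (picture, depth): 384x512x3 uint8, red, green, blue; 384x512 float32, m along the optical axis (not along the pixel's ray), 0 where there is no reading.
- camera_info(name): a dict with "K" (3x3 intrinsics, pixels), "R" (3x3) and "t" (3): a world point X has camera coordinates R X + t. Camera axes: x right, y down, z forward; pixel columns grow to the right and rows downward; lengths in m; the calibration is good to about 2 mm. A picture is of the moment at which its call begins: read the wrist's pose just before it. camera_info takes no time and is no camera call; for the wrist camera it gives the pose at the moment of the call.
- order.finish_job(): hands the job in, once; it reports no verdict.
The state is a dict: "time": time; "q": joint angles; "joint_vel": joint speeds; "joint_torque": joint torques, N m; "tool_pos": TCP position; "tcp_rot": TCP orientation; "wrist_force": force on the tool from outside, world axes, zero at the start; "torque": the same for the moment, N m; "width": opening from 0.0 (shut) to 1.0 (fully open).
Only numpy, scipy, OpenCV 4.12 (cv2) and the standard library are available. Lean on these libraries where they do the work, as an engineer would, in place of code of your own. Each camera call takes 0.05 s, during which the arm holds its last target. There are 200 camera calls.

## Working session

There is one attempt and no reset: what is moved stays moved. The work goes in short steps, Python scripts to look and compute and a tool call to move; the robot and the scene stay as the last step left them, time stands still between calls to the robot, and variables do not carry over. Pictures are saved under pics/ and viewed, about 8 in all and at most 12, crops included, and the job is handed in when it is done.

Besides the shell and the picture viewer there is one more tool, called after "Emit:" as name([rows], argument=value, ...), one row to a line, values as JSON. move_arm: Moves the arm, as the interface text tells. Its arguments: {"type":"object","properties":{"deltas":{"type":"array","items":{"type":"array"}},"grip_force":{"type":"number"}},"required":["deltas"]}

```bash
ls; mkdir -p pics; cat > h.py <<'E'
import numpy as np, cv2
from workcell import status, read_camera, camera_info, order
from scipy.spatial.transform import Rotation as R
def snap(n,f):
    ci=camera_info(n); p,d=read_camera(n); cv2.imwrite('pics/%s.png'%f,p[:,:,::-1]); np.savez('pics/%s.npz'%f,p=p,d=d,K=ci['K'],R=ci['R'],t=ci['t']); return p,d
def cloud(f):
    a=np.load('pics/%s.npz'%f); d=a['d']; v,u=np.mgrid[:384,:512]; K=a['K']
    c=np.stack([(u-K[0,2])/K[0,0]*d,(v-K[1,2])/K[1,1]*d,d],-1)
    w=(c-a['t'])@a['R']; w[d==0]=np.nan; return a['p'],w
E
python3 - <<'E'
from h import *
snap('top','top0');snap('side','side0')
a=[cv2.imread('pics/%s.png'%n) for n in('top0','side0')]
cv2.imwrite('pics/both.png',np.vstack([cv2.resize(x,(400,300)) for x in a]))
s=status.read_state();print(s)
p,w=cloud('top0')
for v in range(20,384,40): print(v,[tuple(np.round(w[v,u],2)) for u in range(30,512,90)])
E
```

```text
pics
{'time': 0.1, 'q': array([ 1.24009555e+00,  2.64705964e-01,  1.60526722e+00,  1.25715165e-05,
        1.27370015e+00, -3.68836850e-02]), 'joint_vel': array([-0.00022042, -0.00161585, -0.00481122, -0.00024587, -0.002493  ,
        0.00131316]), 'joint_torque': array([ 7.59827026e-05, -5.16708863e+01, -3.68590844e+01, -1.27145081e-04,
        6.33326999e-03, -3.90011428e-05]), 'tool_pos': array([0.19525328, 0.64543841, 0.23005148]), 'tcp_rot': array([-0.45981658, -3.10736214,  0.00320942]), 'wrist_force': array([ 0.03353783, -0.06663207, -0.08433179]), 'torque': array([ 0.0401569 ,  0.0089264 , -0.01584079]), 'width': 1.0039700246678582}
20 [(np.float64(1.4), np.float64(1.07), np.float64(-0.74)), (np.float64(1.4), np.float64(0.64), np.float64(-0.75)), (np.float64(1.38), np.float64(0.21), np.float64(-0.74)), (np.float64(1.37), np.float64(-0.22), np.float64(-0.74)), (np.float64(1.37), np.float64(-0.65), np.float64(-0.75)), (np.float64(1.35), np.float64(-1.07), np.float64(-0.75))]
60 [(np.float64(0.92), np.float64(0.71), np.float64(-0.01)), (np.float64(0.92), np.float64(0.42), np.flo
[... 2267 characters left out ...]
oat64(-0.0))]
340 [(np.float64(0.06), np.float64(0.69), np.float64(-0.0)), (np.float64(0.06), np.float64(0.42), np.float64(0.01)), (np.float64(0.05), np.float64(0.15), np.float64(0.0)), (np.float64(0.05), np.float64(-0.12), np.float64(0.01)), (np.float64(0.04), np.float64(-0.39), np.float64(-0.0)), (np.float64(0.06), np.float64(-0.6), np.float64(0.12))]
380 [(np.float64(0.14), np.float64(0.36), np.float64(0.7)), (np.float64(-0.06), np.float64(0.42), np.float64(0.01)), (np.float64(-0.07), np.float64(0.15), np.float64(-0.0)), (np.float64(-0.07), np.float64(-0.11), np.float64(0.0)), (np.float64(-0.07), np.float64(-0.38), np.float64(0.01)), (np.float64(0.02), np.float64(-0.5), np.float64(0.32))]
```

View pics/top0.png

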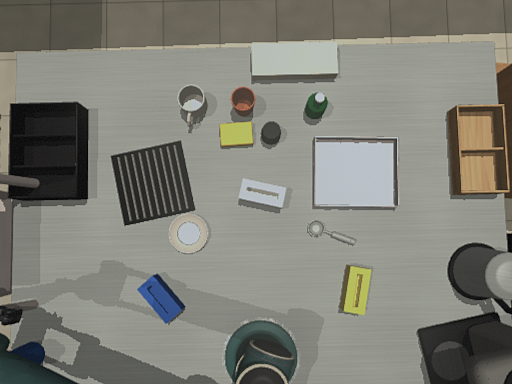

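View pics/side0.png

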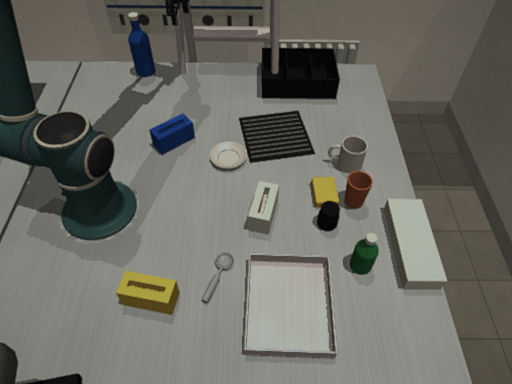

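Top view: candidates are the white slotted box (263,193), blue (161,298), yellow (357,290) and the large white unslotted block (294,60). I choose the white one at (263,193). Tray is at (355,172) on the robot's right, mat at (153,182) on its left, jar (271,132), sponge (237,134), saucer (188,233), spoon (330,232).

```bash
python3 - <<'E'
from h import *
p,w=cloud('top0')
def rect(m,n):
    P=w[m][:,:2]; r=cv2.minAreaRect(P.astype(np.float32)); print(n,m.sum(),np.round(r[0],4),np.round(r[1],3),r[2],'zmed',np.nanmedian(w[m][:,2]));return r
v,u=np.mgrid[:384,:512]
box=lambda a,b,c,d:(u>a)&(u<b)&(v>c)&(v<d)
Z=w[...,2]
m=box(230,295,170,215)&(Z>0.06)&(Z<0.08); r=rect(m,'disp'); print(cv2.boxPoints(r))
m=box(305,405,130,215)&(Z>0.025)&(Z<0.05); rect(m,'tray')
g=p.sum(-1)
m=box(100,200,135,230)&(g<200)&(Z<0.02); rect(m,'mat')
for n,b in dict(jar=(258,285,118,146),sponge=(217,255,120,148),saucer=(165,212,210,256),mug=(174,208,82,128),cup=(228,258,84,114),soap=(303,330,88,120)).items():
    m=box(*b)&(Z>0.012); rect(m,n)
c=cv2.resize(p[165:220,225:300,::-1],None,fx=8,fy=8,interpolation=cv2.INTER_CUBIC); cv2.imwrite('pics/crop.png',c)
E
```

```text
disp 757 [ 0.4825 -0.0128] [0.13 0.06] 76.53870391845703 zmed 0.07090071423292131
[[ 0.43802598 -0.06894121]
 [ 0.49678034 -0.08300491]
 [ 0.52701926  0.04332486]
 [ 0.46826488  0.05738856]]
tray 648 [ 0.5438 -0.2953] [0.252 0.211] 88.05412292480469 zmed 0.03895851080385704
mat 3438 [0.5252 0.3204] [0.219 0.219] 11.214863777160645 zmed 0.004980455674011965
jar 365 [ 0.6624 -0.0422] [0.057 0.055] 42.714744567871094 zmed 0.07426469355447715
sponge 773 [0.6678 0.0617] [0.071 0.1  ] 3.168513536453247 zmed 0.030209457144857017
saucer 608 [0.372 0.211] [0.118 0.12 ] 85.64945983886719 zmed 0.01709537550773662
mug 569 [0.7511 0.1845] [0.107 0.079] 19.88967514038086 zmed 0.06261172921786129
cup 421 [0.7551 0.0372] [0.067 0.072] 88.89495086669922 zmed 0.07405629337435034
soap 450 [ 0.7385 -0.1778] [0.058 0.054] 73.31292724609375 zmed 0.09577036211684961
```

View pics/crop.png

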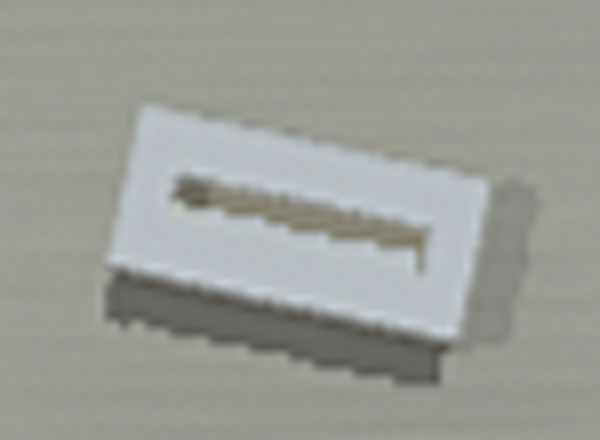

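White slotted lid confirmed, centre (0.4825,-0.0128), length direction d=(0.233,0.972). Plan: hold with a 45° tool at the upper-left corner, turn 90° to stand it on its end, regrasp at the foot-side corner, and turn another 90° so the slot faces down.

Emit:
move_arm([
  [[0,0,-0.08],[0.265,-0.445,0],-1],
  [[0,0,-0.161],[0.53,-0.89,0],-1],
], grip_force=70)

```text
time: 0.35
tool_pos: [0.2485, 0.556, 0.2303]
tcp_rot: [0.852, 3.024, -0.002]
wrist_force: [1.3, 0.1, 0.2]
width: 1.001
```

Emit:
move_arm([
  [[0,0,-0.08],[0.265,-0.445,0],-1],
  [[0,0,-0.161],[0.53,-0.89,0],-1],
])

```text
time: 0.6
tool_pos: [0.3019, 0.4663, 0.2307]
tcp_rot: [1.228, 2.892, -0.001]
wrist_force: [0.7, 0.8, 1.1]
width: 0.995
```

Emit:
move_arm([
  [[0,0,-0.08],[0.265,-0.445,0],-1],
  [[0,0,-0.161],[0.53,-0.89,0],-1],
])

```text
time: 0.85
tool_pos: [0.3549, 0.3773, 0.2309]
tcp_rot: [1.583, 2.713, -0.001]
wrist_force: [0.7, -1.4, 0.4]
width: 0.999
```

Emit:
move_arm([
  [[0,0,-0.08],[0.265,-0.445,0],-1],
  [[0,0,-0.161],[0.53,-0.89,0],-1],
])

```text
time: 1.1
tool_pos: [0.4078, 0.2884, 0.231]
tcp_rot: [-1.913, -2.492, 0.0]
wrist_force: [0.4, -0.1, -0.0]
width: 1.002
```

Emit:
move_arm([
  [[0,0,-0.08],[0.265,-0.445,0],-1],
  [[0,0,-0.161],[0.53,-0.89,0],-1],
])

```text
time: 1.35
tool_pos: [0.4608, 0.1994, 0.2309]
tcp_rot: [-2.212, -2.231, 0.0]
wrist_force: [0.8, 0.3, -0.3]
width: 1.003
```

Emit:
move_arm([
  [[0,0,-0.08],[0.265,-0.445,0],-1],
  [[0,0,-0.161],[0.53,-0.89,0],-1],
  [[0,0,-0.161],[0.53,-0.89,0],-1],
])

```text
time: 1.72
tool_pos: [0.5146, 0.1092, 0.2308]
tcp_rot: [2.476, 1.932, -0.001]
wrist_force: [-0.1, 0.9, -0.2]
width: 1.002
```

Emit:
move_arm([
  [[-0.097,0.023,0],[0,0,0],-1],
  [[-0.194,0.047,0],[0,0,0],-1],
  [[-0.292,0.07,0],[0,0,0],-1],
  [[-0.389,0.094,0],[0,0,0],-1],
  [[-0.486,0.117,0],[0,0,0],-1],
  [[-0.486,0.117,0],[0,0,0],-1],
  [[-0.486,0.117,0],[0,0,0],-1],
  [[-0.486,0.117,0],[0,0,0],-1],
])

```text
time: 2.72
tool_pos: [0.5136, 0.1117, 0.2326]
tcp_rot: [1.995, 1.563, -0.818]
wrist_force: [0.0, 0.7, -0.1]
width: 1.0
```

```bash
cat >> h.py <<'E'
def st():
    s=status.read_state(); M=R.from_rotvec(s['tcp_rot']).as_matrix()
    print('t',round(s['time'],2),'pos',np.round(s['tool_pos'],4),'ty',np.round(M[:,1],3),'tz',np.round(M[:,2],3),'F',np.round(s['wrist_force'],1),'T',np.round(s['torque'],2),'w',round(s['width'],3),'q',np.round(s['q'],2)); return s
E
python3 -c "
from h import *
s=st(); t=np.array([-.165,-.687,-.707]); g=np.array([.4878,.0091,.0276]); print('to go',g-s['tool_pos'],'standoff150',g-.15*t-s['tool_pos'])"
```

```text
t 2.73 pos [0.5136 0.1117 0.2326] ty [ 0.971 -0.238  0.005] tz [-0.164 -0.686 -0.709] F [ 0.   0.7 -0.1] T [ 0.26 -0.05 -0.  ] w 1.0 q [ 0.51  0.33  1.71 -0.55  1.68  0.86]
to go [-0.02582712 -0.10262259 -0.20501962] standoff150 [-0.00107712  0.00042741 -0.09896962]
```

Emit:
move_arm([
  [[0,0,0],[0,0,-0.5],-1],
  [[0,0,0],[-0.01,0,-0.99],-1],
  [[0,0,0],[-0.01,0,-0.99],-1],
])

```text
time: 3.1
tool_pos: [0.5101, 0.1101, 0.1304]
tcp_rot: [1.992, 1.563, -0.83]
wrist_force: [-0.1, -0.8, -0.5]
width: 1.001
```

Emit:
move_arm([
  [[0,0,0],[-0.08,-0.34,-0.35],-1],
  [[0,0,0],[-0.16,-0.69,-0.71],-1],
  [[0,0,0],[-0.16,-0.69,-0.71],-1],
  [[0,0,0],[-0.16,-0.69,-0.71],-1],
])

```text
time: 3.6
tool_pos: [0.4985, 0.0435, 0.0638]
tcp_rot: [1.994, 1.561, -0.817]
wrist_force: [0.0, 0.6, 0.3]
width: 1.0
```

```bash
python3 -c "
from h import *
s=st(); g=np.array([.4878,.0091,.0276]); print('to go',g-s['tool_pos'])
snap('wrist','w1')"
```

```text
t 3.6 pos [0.4985 0.0435 0.0638] ty [ 0.971 -0.238  0.007] tz [-0.163 -0.686 -0.709] F [0.  0.6 0.3] T [ 0.33 -0.08 -0.02] w 1.0 q [ 0.43  0.45  1.91 -0.6   1.37  0.98]
to go [-0.01066744 -0.03444868 -0.0362462 ]
```

View pics/w1.png

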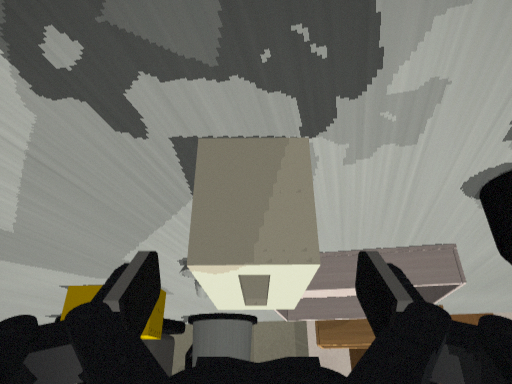

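Wrist view: the dispenser's edge spans columns 190–320 (middle ~254), between finger tips at ~130 and ~385 (middle ~257), so it is centred. Advance and grip.

Emit:
move_arm([
  [[0,0,0],[-0.05,-0.17,-0.18],-1],
  [[0,0,0],[-0.107,-0.344,-0.362],-1],
  [[0,0,0],[-0.107,-0.344,-0.362],-1],
  [[0,0,0],[-0.107,-0.344,-0.362],1],
  [[0,0,0],[-0.107,-0.344,-0.362],1],
  [[0,0,0],[-0.107,-0.344,-0.362],1],
  [[0,0,0],[-0.107,-0.344,-0.362],1],
  [[0,0,0],[-0.107,-0.344,-0.362],1],
  [[0,0,0],[-0.107,-0.344,-0.362],1],
  [[0,0,0],[-0.107,-0.344,-0.362],1],
])

```text
time: 4.9
tool_pos: [0.4881, 0.01, 0.0267]
tcp_rot: [1.992, 1.563, -0.817]
wrist_force: [1.7, 4.3, 6.2]
width: 0.696
```

```bash
python3 -c "
from h import *
s=st()"
```

```text
t 4.9 pos [0.4881 0.01   0.0267] ty [ 0.972 -0.236  0.007] tz [-0.162 -0.687 -0.709] F [1.7 4.3 6.2] T [ 0.24 -0.03  0.07] w 0.696 q [ 0.39  0.48  1.97 -0.64  1.29  1.  ]
```

Emit:
move_arm([
  [[0,0,0],[0,0,0.3],1],
  [[0,0,0],[0,0,0.7],1],
  [[0,0,0],[0,0,1],1],
  [[0,0,0],[0,0,1],1],
])

```text
time: 5.4
tool_pos: [0.4876, 0.0098, 0.1267]
tcp_rot: [1.995, 1.562, -0.814]
wrist_force: [-0.0, 0.4, -3.5]
width: 0.692
```

Emit:
move_arm([
  [[0.081,-0.019,0],[0,0,0],1],
  [[0.162,-0.039,0],[0,0,0],1],
  [[0.243,-0.058,0],[0,0,0],1],
  [[0.324,-0.078,0],[0,0,0],1],
  [[0.405,-0.097,0],[0,0,0],1],
  [[0.486,-0.117,0],[0,0,0],1],
  [[0.567,-0.136,0],[0,0,0],1],
  [[0.648,-0.155,0],[0,0,0],1],
  [[0.729,-0.175,0],[0,0,0],1],
  [[0.81,-0.194,0],[0,0,0],1],
  [[0.891,-0.214,0],[0,0,0],1],
  [[0.972,-0.234,0],[0,0,0],1],
  [[0.972,-0.234,0],[0,0,0],1],
  [[0.972,-0.234,0],[0,0,0],1],
  [[0.972,-0.234,0],[0,0,0],1],
])

```text
time: 7.28
tool_pos: [0.486, 0.0092, 0.1254]
tcp_rot: [-1.992, -1.566, -0.821]
wrist_force: [0.3, 0.4, -3.0]
width: 0.694
```

```bash
python3 -c "
from h import *
s=st(); snap('side','s2'); p=cv2.imread('pics/s2.png')[100:300,150:400]; cv2.imwrite('pics/s2c.png',cv2.resize(p,None,fx=3,fy=3))"
```

```text
t 7.28 pos [0.486  0.0092 0.1254] ty [ 0.972 -0.236 -0.002] tz [ 0.165  0.686 -0.708] F [ 0.3  0.4 -3. ] T [-0.58  0.11 -0.05] w 0.694 q [-0.54  0.14  2.18  0.79  1.24 -0.74]
```

View pics/s2c.png

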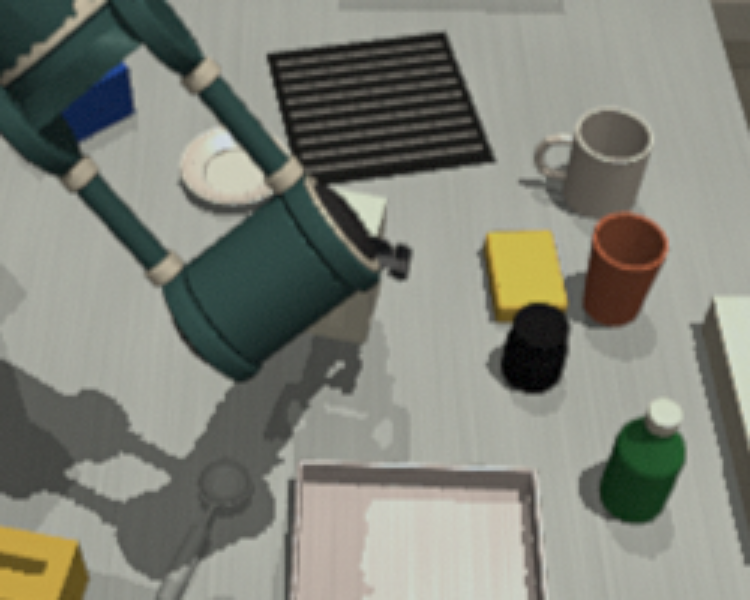

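```bash
python3 -c "
from h import *
p,w=cloud('s2')
for v in (166,168,170,172,175): print(v,[tuple(np.round(w[v,u],3).tolist()) for u in range(264,278,3)])
print([tuple(np.round(w[v,270],3).tolist()) for v in range(178,222,5)])
"
```

```text
166 [(0.473, -0.195, 0.41), (0.489, 0.029, 0.164), (0.497, 0.026, 0.168), (0.505, 0.025, 0.169), (0.513, 0.027, 0.167)]
168 [(0.473, -0.21, 0.422), (0.489, 0.021, 0.165), (0.497, 0.02, 0.166), (0.505, 0.018, 0.169), (0.513, 0.022, 0.164)]
170 [(0.473, -0.216, 0.422), (0.479, -0.201, 0.406), (0.497, 0.014, 0.165), (0.505, 0.014, 0.165), (0.513, 0.016, 0.163)]
172 [(0.473, -0.222, 0.423), (0.478, -0.216, 0.417), (0.496, 0.005, 0.167), (0.505, 0.009, 0.163), (0.512, 0.006, 0.166)]
175 [(0.473, -0.231, 0.426), (0.478, -0.226, 0.42), (0.484, -0.213, 0.406), (0.504, -0.005, 0.166), (0.512, -0.003, 0.165)]
[(0.484, -0.227, 0.412), (0.484, -0.238, 0.411), (0.484, -0.25, 0.412), (0.484, -0.253, 0.401), (0.497, -0.041, 0.114), (0.498, -0.039, 0.089), (0.499, -0.04, 0.068), (0.5, -0.038, 0.041), (0.501, -0.027, 0.001)]
```

Emit:
move_arm([
  [[0,0,0],[0,0,-0.15],1],
  [[0,0,0],[0,0,-0.3],1],
  [[0,0,0],[0,0,-0.34],1],
  [[0,0,0],[0,0,-0.35],1],
  [[0,0,0],[0,0,-0.36],1],
  [[0,0,0],[0,0,-0.36],1],
])

```text
time: 8.07
tool_pos: [0.4854, 0.0093, 0.0899]
tcp_rot: [-1.99, -1.562, -0.823]
wrist_force: [-4.5, 0.2, 5.4]
width: 0.695
```

```bash
python3 -c "
from h import *
s=st()"
```

```text
t 8.07 pos [0.4854 0.0093 0.0899] ty [ 0.972 -0.236 -0.004] tz [ 0.164  0.689 -0.706] F [-4.5  0.2  5.4] T [0.45 0.93 0.6 ] w 0.695 q [-0.54  0.2   2.19  0.81  1.19 -0.8 ]
```

Emit:
move_arm([
  [[0,0,0],[0,0,0],0.2],
  [[0,0,0],[0,0,0],-0.3],
  [[0,0,0],[0,0,0],-1],
  [[0,0,0],[0,0,0],-1],
  [[0,0,0],[0,0,0],-1],
  [[0,0,0],[0,0,0],-1],
  [[0,0,0],[-0.04,-0.17,0.18],-1],
  [[0,0,0],[-0.08,-0.34,0.35],-1],
  [[0,0,0],[-0.16,-0.68,0.7],-1],
  [[0,0,0],[-0.2,-0.83,0.85],-1],
  [[0,0,0],[-0.2,-0.83,0.85],-1],
])

```text
time: 9.45
tool_pos: [0.4668, -0.0759, 0.1752]
tcp_rot: [-1.995, -1.564, -0.825]
wrist_force: [0.0, 0.2, 0.1]
width: 1.001
```

```bash
python3 -c "
from h import *
s=st(); snap('side','s3');snap('wrist','w3'); p=cv2.imread('pics/w3.png');cv2.imwrite('pics/c3.png',np.hstack([cv2.resize(p,(400,300)),cv2.resize(cv2.imread('pics/s3.png')[120:270,180:380],(400,300))]))
p,w=cloud('s3'); Z=w[...,2]
m=(Z>.122)&(Z<.138)&(w[...,0]>.42)&(w[...,0]<.55)&(abs(w[...,1])<.07)
print(m.sum(),cv2.minAreaRect(w[m][:,:2].astype(np.float32)),np.median(Z[m]))"
```

```text
t 9.45 pos [ 0.4668 -0.0759  0.1752] ty [ 0.971 -0.239  0.   ] tz [ 0.169  0.685 -0.708] F [0.  0.2 0.1] T [-0.34  0.01  0.02] w 1.001 q [-0.7   0.12  2.09  0.7   1.4  -0.75]
371 ((0.4831889569759369, 0.0010120049118995667), (0.06996823102235794, 0.06034252792596817), 76.09571075439453) 0.13037524714983054
```

View pics/c3.png

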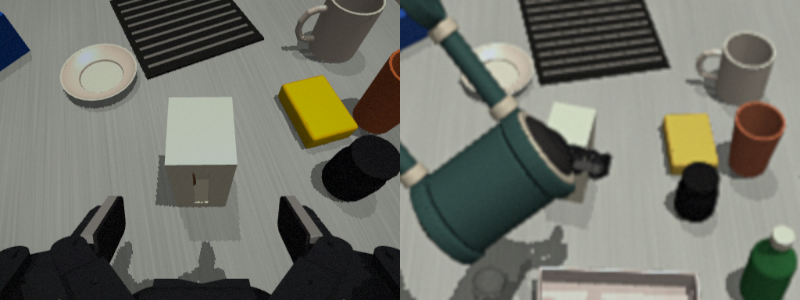

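Emit:
move_arm([
  [[0,0,0],[0,0,0.4],-1],
  [[0,0,0],[0,0,0.9],-1],
  [[-0.081,0.02,0],[0.02,0.1,0.95],-1],
  [[-0.162,0.039,0],[0.05,0.25,0.95],-1],
  [[-0.243,0.058,0],[0.08,0.4,0.95],-1],
  [[-0.324,0.078,0],[0.12,0.55,0.95],-1],
  [[-0.405,0.097,0],[0.15,0.7,0.95],-1],
  [[-0.486,0.117,0],[0.18,0.8,0.95],-1],
])

```text
time: 10.55
tool_pos: [0.483, 0.0073, 0.2681]
tcp_rot: [2.469, 1.94, -0.006]
wrist_force: [0.4, -0.3, -0.9]
width: 1.0
```

Emit:
move_arm([
  [[-0.081,0.02,0],[0.03,0.13,0],-1],
  [[-0.162,0.039,0],[0.06,0.27,0],-1],
  [[-0.243,0.058,0],[0.1,0.4,0],-1],
  [[-0.324,0.078,0],[0.12,0.53,0],-1],
  [[-0.405,0.097,0],[0.15,0.67,0],-1],
  [[-0.486,0.117,0],[0.18,0.79,0],-1],
  [[-0.486,0.117,0],[0.18,0.79,-0.4],-1],
  [[-0.486,0.117,0],[0.18,0.79,-0.9],-1],
  [[-0.486,0.117,0],[0.18,0.79,-0.9],-1],
  [[-0.486,0.117,0],[0.18,0.79,-0.9],-1],
])

```text
time: 11.8
tool_pos: [0.5017, 0.0849, 0.1798]
tcp_rot: [1.991, 1.563, -0.823]
wrist_force: [0.5, 0.3, -0.3]
width: 1.002
```

```bash
python3 -c "
from h import *
s=st(); g=np.array([.4815,-.0063,.0876]); print('to go',g-s['tool_pos'])
snap('wrist','w4'); snap('side','s4')
p,w=cloud('s4'); Z=w[...,2]
m=(Z>.122)&(Z<.138)&(w[...,0]>.42)&(w[...,0]<.55)&(abs(w[...,1])<.07)
print(m.sum(),cv2.minAreaRect(w[m][:,:2].astype(np.float32)),np.median(Z[m]))
p,w=cloud('w4'); Z=w[...,2]
m=(Z>.122)&(Z<.138)&(w[...,0]>.42)&(w[...,0]<.55)&(abs(w[...,1])<.06)
print(m.sum(),cv2.minAreaRect(w[m][:,:2].astype(np.float32)),np.median(Z[m]))"
```

```text
t 11.8 pos [0.5017 0.0849 0.1798] ty [ 0.972 -0.236  0.003] tz [-0.165 -0.688 -0.706] F [ 0.5  0.3 -0.3] T [ 0.3  -0.09  0.04] w 1.002 q [ 0.49  0.34  1.8  -0.56  1.58  0.89]
to go [-0.02018635 -0.09117371 -0.09218364]
482 ((0.4826454818248749, 6.883218884468079e-05), (0.07400471717119217, 0.06060833856463432), 76.74271392822266) 0.13013681769761754
3719 ((0.48403093218803406, 0.0024252571165561676), (0.07107895612716675, 0.06022313982248306), 76.6633071899414) 0.13034266490897525
```

Emit:
move_arm([
  [[0,0,0],[-0.1,-0.45,-0.46],-1],
  [[0,0,0],[-0.15,-0.68,-0.69],-1],
  [[0,0,0],[-0.2,-0.905,-0.92],-1],
  [[0,0,0],[-0.2,-0.905,-0.92],-1],
  [[0,0,0],[-0.2,-0.905,-0.92],1],
  [[0,0,0],[-0.2,-0.905,-0.92],1],
  [[0,0,0],[-0.2,-0.905,-0.92],1],
  [[0,0,0],[-0.2,-0.905,-0.92],1],
  [[0,0,0],[-0.2,-0.905,-0.92],1],
  [[0,0,0],[-0.2,-0.905,-0.92],1],
  [[0,0,0],[-0.2,-0.905,-0.92],1],
])

```text
time: 13.28
tool_pos: [0.4836, -0.0046, 0.0891]
tcp_rot: [1.992, 1.562, -0.818]
wrist_force: [-0.3, 3.0, 5.9]
width: 0.694
```

```bash
python3 -c "
from h import *
s=st()"
```

```text
t 13.28 pos [ 0.4836 -0.0046  0.0891] ty [ 0.972 -0.236  0.006] tz [-0.162 -0.687 -0.708] F [-0.3  3.   5.9] T [ 0.04 -0.02 -0.13] w 0.694 q [ 0.37  0.36  1.98 -0.64  1.36  0.93]
```

Emit:
move_arm([
  [[0,0,0],[0,0,0.3],1],
  [[0,0,0],[0,0,0.7],1],
  [[0,0,0],[0,0,1],1],
])

```text
time: 13.65
tool_pos: [0.4824, -0.0048, 0.1884]
tcp_rot: [1.993, 1.564, -0.819]
wrist_force: [0.5, -0.6, -3.0]
width: 0.692
```

Emit:
move_arm([
  [[0,0,0],[0.07,-0.4,0],1],
  [[0,0,0],[0.136,-0.786,0],1],
])

```text
time: 13.9
tool_pos: [0.4965, -0.084, 0.1876]
tcp_rot: [1.992, 1.565, -0.817]
wrist_force: [-0.2, -0.4, -2.4]
width: 0.697
```

Emit:
move_arm([
  [[0,0,0],[0.07,-0.4,0],1],
  [[0,0,0],[0.136,-0.786,0],1],
])

```text
time: 14.15
tool_pos: [0.5095, -0.1634, 0.1869]
tcp_rot: [1.992, 1.564, -0.82]
wrist_force: [0.4, -0.4, -2.3]
width: 0.694
```

Emit:
move_arm([
  [[0,0,0],[0.07,-0.4,0],1],
  [[0,0,0],[0.136,-0.786,0],1],
])

```text
time: 14.4
tool_pos: [0.523, -0.2421, 0.1867]
tcp_rot: [1.993, 1.564, -0.82]
wrist_force: [-0.6, -0.1, -3.6]
width: 0.694
```

Emit:
move_arm([
  [[0,0,0],[0.07,-0.4,0],1],
  [[0,0,0],[0.136,-0.786,0],1],
  [[0,0,0],[0.136,-0.786,-0.25],1],
  [[0,0,0],[0.136,-0.786,-0.45],1],
  [[0,0,0],[0.136,-0.786,-0.45],1],
])

```text
time: 15.02
tool_pos: [0.5339, -0.3185, 0.1383]
tcp_rot: [1.992, 1.569, -0.828]
wrist_force: [-0.2, -0.2, -3.3]
width: 0.69
```

```bash
python3 -c "
from h import *
s=st()"
```

```text
t 15.03 pos [ 0.5339 -0.3185  0.1383] ty [ 0.972 -0.236 -0.004] tz [-0.17  -0.686 -0.708] F [-0.2 -0.2 -3.3] T [ 0.67 -0.16  0.  ] w 0.69 q [-0.18  0.31  1.93 -0.88  1.15  0.55]
```

Emit:
move_arm([
  [[0.081,-0.019,0],[0,0,0],1],
  [[0.162,-0.039,0],[0,0,0],1],
  [[0.243,-0.058,0],[0,0,0],1],
  [[0.324,-0.078,0],[0,0,0],1],
  [[0.405,-0.097,0],[0,0,0],1],
  [[0.486,-0.117,0],[0,0,0],1],
  [[0.567,-0.136,0],[0,0,0],1],
  [[0.648,-0.155,0],[0,0,0],1],
  [[0.729,-0.175,0],[0,0,0],1],
  [[0.81,-0.194,0],[0,0,0],1],
  [[0.891,-0.214,0],[0,0,0],1],
  [[0.972,-0.234,0],[0,0,0],1],
  [[0.972,-0.234,0],[0,0,0],1],
  [[0.972,-0.234,0],[0,0,0],1],
  [[0.972,-0.234,0],[0,0,-0.2],1],
  [[0.972,-0.234,0],[0,0,-0.38],1],
  [[0.972,-0.234,0],[0,0,-0.38],1],
  [[0.972,-0.234,0],[0,0,-0.38],1],
])

```text
time: 17.27
tool_pos: [0.5362, -0.3198, 0.1039]
tcp_rot: [-1.992, -1.562, -0.822]
wrist_force: [-0.3, -0.6, -3.4]
width: 0.696
```

```bash
python3 -c "
from h import *
s=st(); snap('wrist','w5');snap('side','s5');snap('top','t5')
b=cv2.imread('pics/s5.png')[220:384,200:400]; a=cv2.imread('pics/w5.png'); c=cv2.imread('pics/t5.png')[120:230,290:430]
cv2.imwrite('pics/c5.png',np.vstack([np.hstack([cv2.resize(a,(400,300)),cv2.resize(b,(400,300))]),np.hstack([cv2.resize(c,(400,300))]*2)]))"
```

```text
t 17.27 pos [ 0.5362 -0.3198  0.1039] ty [ 0.972 -0.237 -0.003] tz [ 0.165  0.688 -0.707] F [-0.3 -0.6 -3.4] T [-0.76  0.22 -0.02] w 0.696 q [-0.9   0.57  1.62  0.59  1.51 -0.87]
```

View pics/c5.png

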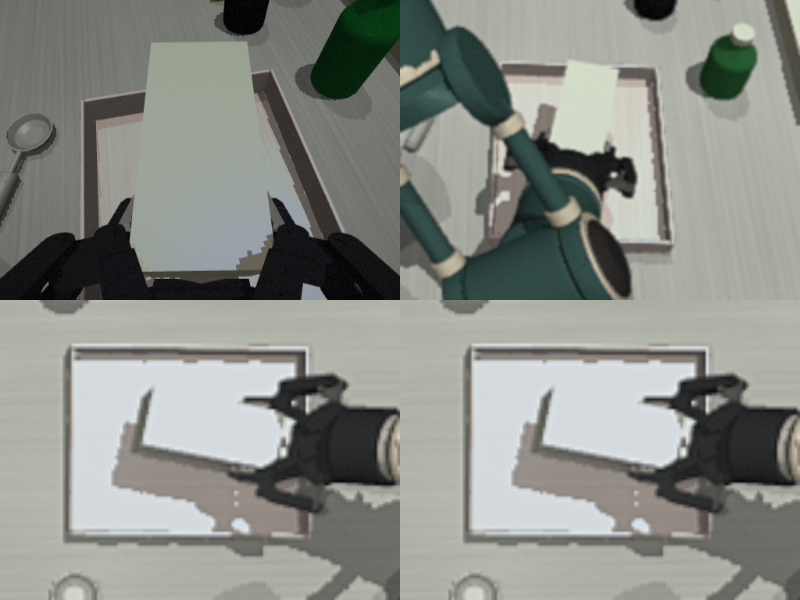

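Wrist, side and top views: dispenser foot up and slot down inside the tray outline, no stirrer in the tray yet. Rock it about its length.

Emit:
move_arm([
  [[0.022,0.09,0],[0,0,0],1],
  [[0.043,0.18,0],[0,0,0],1],
  [[0.065,0.27,0],[0,0,0],1],
  [[0.065,0.27,0],[0,0,0],1],
  [[0.065,0.27,0],[0,0,0],1],
  [[0.065,0.27,0],[0,0,0],1],
  [[0.043,0.18,0],[0,0,0],1],
  [[0.022,0.09,0],[0,0,0],1],
  [[0,0,0],[0,0,0],1],
  [[-0.022,-0.09,0],[0,0,0],1],
  [[-0.043,-0.18,0],[0,0,0],1],
  [[-0.055,-0.23,0],[0,0,0],1],
  [[-0.055,-0.23,0],[0,0,0],1],
  [[-0.055,-0.23,0],[0,0,0],1],
  [[-0.055,-0.23,0],[0,0,0],1],
  [[-0.03,-0.12,0],[0,0,0],1],
  [[0,0,0],[0,0,0],1],
  [[0,0,0],[0,0,0],1],
  [[0,0,0],[0,0,0],1],
])

```text
time: 19.8
tool_pos: [0.5362, -0.3198, 0.1036]
tcp_rot: [-1.991, -1.565, -0.824]
wrist_force: [-0.4, 0.0, -2.8]
width: 0.692
```

```bash
cat >> h.py <<'E'
def look(f):
    # anything new in tray: image differences against the first look
    s=st(); out=[]
    for n,b in (('top',(312,398,136,210)),('side',(240,340,250,355)),('wrist',(0,512,0,384))):
        p,_=snap(n,f+n[0]); q=np.load('pics/%s5.npz'%n[0])['p']
        d=np.abs(p.astype(int)-q).sum(-1)[b[2]:b[3],b[0]:b[1]]; m=(d>60).astype(np.uint8)
        _,_,S,c=cv2.connectedComponentsWithStats(m); k=[i for i in range(1,len(S)) if S[i,4]>15]
        print(n,[(int(S[i,4]),(c[i]+[b[0],b[2]]).round().tolist(),p[tuple((c[i]+[b[0],b[2]]).round().astype(int)[::-1])].tolist()) for i in k][:8])
E
python3 -c "
from h import *
look('a')"
```

```text
t 19.8 pos [ 0.5362 -0.3198  0.1036] ty [ 0.972 -0.236 -0.001] tz [ 0.166  0.688 -0.707] F [-0.4  0.  -2.8] T [-0.74  0.15 -0.  ] w 0.692 q [-0.9   0.57  1.62  0.59  1.51 -0.87]
top [(28, [382.0, 157.0], [76, 76, 71]), (52, [334.0, 163.0], [149, 108, 80]), (17, [388.0, 176.0], [233, 241, 229])]
side [(32, [254.0, 272.0], [110, 118, 112]), (18, [316.0, 310.0], [125, 126, 119]), (19, [317.0, 321.0], [142, 144, 136]), (28, [296.0, 322.0], [163, 153, 133]), (68, [291.0, 344.0], [158, 149, 130]), (32, [300.0, 336.0], [160, 150, 140]), (21, [306.0, 349.0], [130, 130, 122])]
wrist [(24, [286.0, 9.0], [120, 122, 116]), (35, [341.0, 16.0], [65, 66, 61]), (104, [422.0, 45.0], [75, 83, 75]), (73, [475.0, 94.0], [61, 75, 62]), (19, [507.0, 91.0], [93, 93, 90]), (541, [394.0, 199.0], [62, 54, 55]), (18, [381.0, 109.0], [97, 95, 91]), (43, [337.0, 136.0], [156, 145, 139])]
```

Top view has a new brownish patch at (334,163): look.

```bash
python3 -c "
from h import *
a=cv2.imread('pics/at.png')[125:220,300:410]; b=cv2.imread('pics/as.png')[235:365,225:365]
cv2.imwrite('pics/c6.png',np.hstack([cv2.resize(a,(400,345)),cv2.resize(b,(372,345))]))
p,w=cloud('at')
for v in (155,159,163,167): print([tuple(np.round(w[v,u],3).tolist()) for u in (330,334,338)])"
```

```text
[(0.598, -0.224, 0.007), (0.599, -0.238, 0.001), (0.599, -0.25, -0.001)]
[(0.586, -0.224, 0.005), (0.585, -0.236, 0.006), (0.573, -0.236, 0.08)]
[(0.573, -0.223, 0.012), (0.572, -0.235, 0.013), (0.56, -0.234, 0.091)]
[(0.561, -0.223, 0.008), (0.561, -0.236, 0.003), (0.546, -0.23, 0.112)]
```

View pics/c6.png

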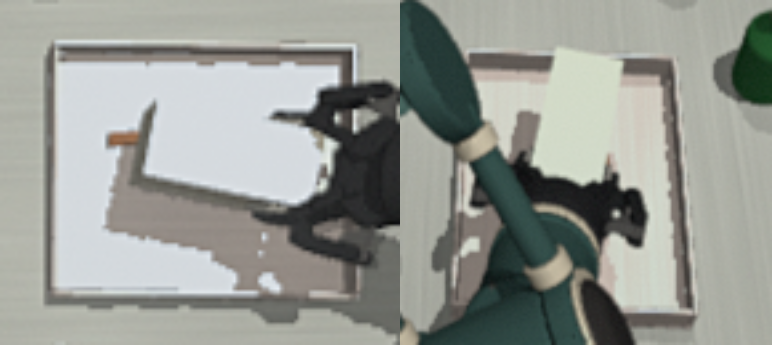

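The stirrer lies flat on the tray floor at (107–137,140 in the crop), z≈0.013. Raise, and carry to the mat.

Emit:
move_arm([
  [[0,0,0],[0,0,0.3],1],
  [[0,0,0],[0,0,0.7],1],
  [[0,0,0],[0,0,1],1],
  [[0,0,0],[0,0,1],1],
])

```text
time: 20.45
tool_pos: [0.5374, -0.3219, 0.2094]
tcp_rot: [-1.996, -1.571, -0.826]
wrist_force: [-0.3, 0.4, -2.6]
width: 0.692
```

Emit:
move_arm([
  [[0,0,0],[-0.01,0.3,0],1],
  [[0,0,0],[-0.025,0.88,0],1],
])

```text
time: 20.7
tool_pos: [0.5335, -0.233, 0.2033]
tcp_rot: [-1.996, -1.561, -0.823]
wrist_force: [0.4, 0.6, -2.4]
width: 0.693
```

Emit:
move_arm([
  [[0,0,0],[-0.01,0.44,0],1],
  [[0,0,0],[-0.025,0.88,0],1],
])

```text
time: 20.95
tool_pos: [0.5302, -0.1424, 0.2032]
tcp_rot: [-1.992, -1.561, -0.821]
wrist_force: [1.0, -0.1, -3.1]
width: 0.696
```

Emit:
move_arm([
  [[0,0,0],[-0.01,0.44,0],1],
  [[0,0,0],[-0.025,0.88,0],1],
  [[0,0,0],[-0.025,0.88,0],1],
])

```text
time: 21.32
tool_pos: [0.5264, -0.0529, 0.2032]
tcp_rot: [-1.988, -1.563, -0.819]
wrist_force: [-0.7, -0.1, -3.6]
width: 0.698
```

```bash
python3 -c "
from h import *
look('b')
p,w=cloud('bt'); Z=w[...,2]; v,u=np.mgrid[:384,:512]
m=(u>316)&(u<394)&(v>140)&(v<205)&(p[...,0].astype(int)-p[...,2]>35)
print(m.sum(),cv2.minAreaRect(w[m][:,:2].astype(np.float32)),np.percentile(Z[m],[5,50,95]))"
```

```text
t 21.32 pos [ 0.5264 -0.0529  0.2032] ty [ 0.972 -0.233 -0.006] tz [ 0.161  0.689 -0.706] F [-0.7 -0.1 -3.6] T [-0.73  0.2  -0.02] w 0.698 q [-0.6   0.15  1.99  0.73  1.4  -0.65]
top [(3559, [357.0, 179.0], [61, 80, 78])]
side [(5926, [275.0, 305.0], [188, 175, 166])]
wrist [(22879, [128.0, 117.0], [153, 142, 128]), (3239, [311.0, 25.0], [128, 127, 122]), (391, [374.0, 4.0], [126, 126, 122]), (34378, [417.0, 135.0], [132, 137, 130]), (29, [1.0, 97.0], [0, 18, 54]), (3670, [150.0, 218.0], [131, 134, 126]), (376, [505.0, 200.0], [70, 72, 70]), (137, [104.0, 273.0], [131, 133, 126])]
14 ((0.4568227529525757, -0.23766887187957764), (0.009616432711482048, 0.08356797695159912), 54.60112380981445) [0.50753382 0.51362009 0.55714249]
```

Emit:
move_arm([
  [[0,0,0],[-0.01,0.4,0],1],
  [[0,0,0],[-0.018,0.875,0],1],
])

```text
time: 21.72
tool_pos: [0.5279, 0.03, 0.204]
tcp_rot: [-1.996, -1.56, -0.824]
wrist_force: [0.6, 0.5, -2.5]
width: 0.694
```

Emit:
move_arm([
  [[0,0,0],[-0.01,0.44,0],1],
  [[0,0,0],[-0.018,0.875,0],1],
])

```text
time: 21.98
tool_pos: [0.5256, 0.1187, 0.204]
tcp_rot: [-1.994, -1.561, -0.823]
wrist_force: [0.4, 0.5, -2.7]
width: 0.691
```

Emit:
move_arm([
  [[0,0,0],[-0.01,0.44,0],1],
  [[0,0,0],[-0.018,0.875,0],1],
])

```text
time: 22.22
tool_pos: [0.524, 0.2064, 0.204]
tcp_rot: [-1.994, -1.561, -0.823]
wrist_force: [0.7, -0.9, -2.6]
width: 0.695
```

Emit:
move_arm([
  [[0,0,0],[-0.01,0.44,0],1],
  [[0,0,0],[-0.018,0.875,0],1],
  [[0,0,0],[-0.018,0.875,-0.5],1],
  [[0,0,0],[-0.018,0.875,-1],1],
  [[0,0,0],[-0.018,0.875,-1],1],
  [[0,0,0],[-0.018,0.875,-1],1],
])

```text
time: 22.98
tool_pos: [0.523, 0.2934, 0.1055]
tcp_rot: [-1.993, -1.561, -0.824]
wrist_force: [0.7, -0.4, -2.8]
width: 0.697
```

```bash
python3 -c "
from h import *
s=st(); snap('top','t7'); snap('side','s7'); snap('wrist','w7')
p,w=cloud('t7'); Z=w[...,2]; v,u=np.mgrid[:384,:512]
m=(u>316)&(u<394)&(v>140)&(v<205)&(p[...,0].astype(int)-p[...,2]>35)
print('stick',m.sum(),cv2.minAreaRect(w[m][:,:2].astype(np.float32)),np.percentile(Z[m],[5,50,95]))
for n in 't7','s7','w7':
  p,w=cloud(n); Z=w[...,2]
  m=(Z>.125)&(Z<.155)&(w[...,0]>.42)&(w[...,0]<.62)&(abs(w[...,1]-.32)<.1)&(p.min(-1)>110)
  if m.sum()>10:
    A=np.c_[w[m][:,:2]-[.52,.32],np.ones(m.sum())]; print(n,m.sum(),cv2.minAreaRect(w[m][:,:2].astype(np.float32)),np.linalg.lstsq(A,Z[m],rcond=None)[0])
a,b=cv2.imread('pics/t7.png'),cv2.imread('pics/s7.png')
cv2.imwrite('pics/c7.png',np.hstack([cv2.resize(a[120:230,90:410],(800,275))])) 
"
```

```text
t 22.98 pos [0.523  0.2934 0.1055] ty [ 0.971 -0.239 -0.003] tz [ 0.167  0.688 -0.706] F [ 0.7 -0.4 -2.8] T [-0.72  0.16 -0.01] w 0.697 q [ 0.06  0.15  2.23  1.1   0.86 -0.5 ]
stick 88 ((0.5741034150123596, -0.26116716861724854), (0.009976815432310104, 0.07681205868721008), 2.934964179992676) [0.00719211 0.01245179 0.0172567 ]
t7 1001 ((0.5272271633148193, 0.31834185123443604), (0.13097940385341644, 0.06946571916341782), 78.78728485107422) [ 0.00927944 -0.00919757  0.14589854]
s7 68 ((0.5538320541381836, 0.3289949595928192), (0.09369213134050369, 0.017656290903687477), 80.39816284179688) [-0.01215557  0.00560085  0.14720087]
w7 44557 ((0.5293747186660767, 0.3176683187484741), (0.13049598038196564, 0.07081139832735062), 77.002685546875) [ 0.00470971 -0.00315559  0.14680038]
```

View pics/c7.png

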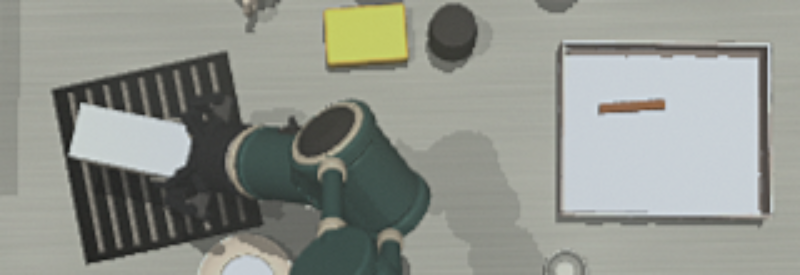

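Stirrer lies flat in the tray, 77×10 mm, at (0.574,-0.261). Dispenser level over the mat, ~3 mm off centre. Lower.

Emit:
move_arm([
  [[0,0,0],[-0.02,0.02,-0.3],1],
  [[0,0,0],[-0.03,0.02,-0.55],1],
  [[0,0,0],[-0.03,0.02,-0.66],1],
  [[0,0,0],[-0.03,0.02,-0.69],1],
  [[0,0,0],[-0.03,0.02,-0.7],1],
  [[0,0,0],[-0.03,0.02,-0.71],1],
  [[0,0,0],[-0.03,0.02,-0.715],1],
  [[0,0,0],[-0.03,0.02,-0.715],1],
])

```text
time: 24.12
tool_pos: [0.5195, 0.2961, 0.0342]
tcp_rot: [-1.991, -1.562, -0.826]
wrist_force: [-1.7, -3.3, 6.4]
width: 0.699
```

```bash
python3 -c "
from h import *
s=st()"
```

```text
t 24.12 pos [0.5195 0.2961 0.0342] ty [ 0.971 -0.237 -0.001] tz [ 0.167  0.689 -0.706] F [-1.7 -3.3  6.4] T [-0.02  0.36  0.19] w 0.699 q [ 0.07  0.28  2.25  1.24  0.79 -0.7 ]
```

Emit:
move_arm([
  [[0,0,0],[0,0,0],0.2],
  [[0,0,0],[0,0,0],-0.3],
  [[0,0,0],[0,0,0],-1],
  [[0,0,0],[0,0,0],-1],
  [[0,0,0],[0,0,0],-1],
  [[0,0,0],[0,0,0],-1],
  [[0,0,0],[-0.04,-0.17,0.18],-1],
  [[0,0,0],[-0.08,-0.34,0.35],-1],
  [[0,0,0],[-0.16,-0.68,0.7],-1],
  [[0,0,0],[-0.2,-0.83,0.85],-1],
])

```text
time: 25.38
tool_pos: [0.4992, 0.2116, 0.1193]
tcp_rot: [-1.993, -1.564, -0.825]
wrist_force: [0.9, 0.1, 0.1]
width: 1.002
```

Emit:
move_arm([
  [[0,0,0],[0,-0.4,0.3],-1],
  [[0,0,0],[0,-0.8,0.7],-1],
  [[0,0,0],[0,-1,1],-1],
  [[0,0,0],[0,-1,1],-1],
  [[0,0,0],[0,-1,1],-1],
])

```text
time: 26.0
tool_pos: [0.4978, 0.1131, 0.2167]
tcp_rot: [-1.992, -1.562, -0.821]
wrist_force: [0.3, 0.1, -0.5]
width: 0.996
```

```bash
python3 -c "
from h import *
s=st(); snap('top','t8')
p,w=cloud('t8'); Z=w[...,2]; v,u=np.mgrid[:384,:512]
m=(u>316)&(u<394)&(v>140)&(v<205)&(p[...,0].astype(int)-p[...,2]>35)
print('stick',m.sum(),cv2.minAreaRect(w[m][:,:2].astype(np.float32)),np.percentile(Z[m],[5,50,95]))
m=(Z>.06)&(Z<.09)&(abs(w[...,0]-.525)<.1)&(abs(w[...,1]-.32)<.11)
A=np.c_[w[m][:,:2]-[.525,.32],np.ones(m.sum())]; print(m.sum(),cv2.minAreaRect(w[m][:,:2].astype(np.float32)),np.linalg.lstsq(A,Z[m],rcond=None)[0])
"
```

```text
t 26.0 pos [0.4978 0.1131 0.2167] ty [ 0.972 -0.237 -0.004] tz [ 0.165  0.687 -0.707] F [ 0.3  0.1 -0.5] T [-0.35  0.11 -0.01] w 0.996 q [-0.33 -0.04  2.17  0.84  1.25 -0.47]
stick 90 ((0.5383949875831604, -0.20036958158016205), (0.04080983251333237, 0.20916692912578583), 30.643648147583008) [0.0058594  0.0121212  0.01701895]
934 ((0.5244041681289673, 0.319723904132843), (0.13156026601791382, 0.06033299118280411), 76.98084259033203) [0.00257804 0.00559618 0.07479532]
```

View pics/t8.png

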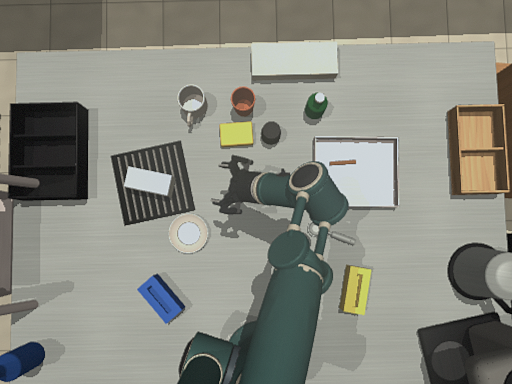

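The dispenser lies flat and foot up at (148,181) on the middle of the mat, with its centre at (0.524,0.320) and its top at z 0.075. The stirrer is in the tray at (342,162). The other things look unmoved and the gripper touches nothing.

```bash
python3 -c "
from h import *
print(order.finish_job())"
```

```text
the job is handed in; nothing more can be done
None
```

The job is done and handed in after about 26 s of robot time.

- **Standing:** I stood the dispenser on one end on the counter and let go. It stood alone, with its top at z 0.130.
- **Stirrer:** I regrasped it at the foot-side corner, turned it slot down over the tray and rocked it once about its length. The stirrer fell out. It now lies flat in the tray near (0.574, -0.261).
- **Draining:** I set the dispenser slot down on the mat. Its measured centre is (0.524, 0.320), about 1 mm from the mat's measured centre. It is level to within 0.4°.

In the last top view the gripper was open and clear of everything. The other things looked in place, though the arm hid part of the spoon, and I did not re-measure their positions. The last automatic fit of the stirrer's outline in the tray was off, because a few other pixels were included. The picture itself and the fit just before it (77 × 10 mm, on the tray floor) both show it lying in the tray.

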